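Bolt the tool chest shut through its slotted disc

ROBOT

A 7-joint arm with a two-finger parallel gripper is mounted at the origin on the work surface. World frame = base frame: x ahead of the robot, y to its left, z up, the work surface at z = 0. Lengths are in m, angles in rad, forces in N, time in s.
With the tool pointing down it reaches from about 0.425 to 0.875 m from the base axis. Payload 8.4 kg.
Tool frame: the origin (TCP) lies at the very end of the fingers, on their centre line; the grasp point (between the pads) lies robot.pinch_z behind it (robot.pinch_z is the distance from the TCP to the grasp point, in m); z points along the fingers, y is the line along which they close (so a half turn about z gives the same grasp; the last joint's range is limited). The gripper opens to 87 mm and grips with 3 to 60 N. Pads are 19 mm wide; open, the fingers measure 117 mm over their backs; the gripper's body (75 mm by 190 mm) begins 51 mm behind the grasp point.
Start: joints at [-1.402, 0.333, 0.04, 1.465, -0.013, 1.343, -0.059], TCP at [0.172, 0.627, 0.223] pointing down, gripper open.
Joint ranges: [-2.58, 2.58], [-0.38, 2.09], [-1.3, 1.39], [0.25, 2.4], [-1.5, 4.64], [0.08, 2.09], [-2.65, 2.65]. Speed limits (rad/s): [2.22, 2.22, 2.79, 2.79, 3.14, 3.14, 3.14].

INTERFACE

Orientations are given as a 3x3 rotation matrix whose columns are the frame's x, y, z axes.
In Python, from plant import robot, eyes, order gives the robot as it stands.
- The arm moves only by the tool drive_tool, never from a script. Its argument "steps" is a list of rows, each a list of 4 numbers: the shift along the tool's x, y, z in mm, then the turn about the tool's z in degrees. In form: [[x, y, z, twist], ...]. A call has 1 to 12 rows; each row shifts and turns the commanded pose from where the row before left it, along the tool's axes as they then stand; what a row does not reach is not made up. A row lasts 1/8 s, in which the tool goes at most 62.5 mm and 10.7 degrees, less where a joint would pass 70% of its speed; a pose out of reach is approached as far as the arm can. A call with a gripper value outside its range is refused whole. "grip" is the gripper command: -1 is shut, 1 is fully open, values between are in proportion, set as the call begins (left out, the last holds). The fingers move at their own pace and stop on an object; the grip force is fixed at half the most. Time passes only in rows, so rows that do not move let the fingers close. It gives the time, the measured TCP pose, the force, the opening and the grip force at its end, in the units of the state.
- robot.state(): the state, without advancing time (a new reading comes with each control period).
- eyes.snapshot(name): name is "side" or "top" or "wrist"; returns a dict with "image" (400x640x3 uint8, red, green, blue), "range_z" (400x640 float32, m along the optical axis (not along the pixel's ray), 0 where there is no reading), "vfov" (degrees; the focal length in pixels is half the picture's height over the tangent of half this angle, whatever the lens; pixels are square), "cx", "cy" (the principal point, pixels), "eye" and "rotation" of the camera in the world. Camera axes: x right, y up, looking along -z (the intrinsics and any distortion apply to the point x, -y, -z); pixel columns grow to the right and rows downward; lengths in m; the calibration is good to about 2 mm. A picture is of the moment at which its call begins.
- order.finish_job(): hands the job in; it is judged then, once.
The state is a dict: "time": time; "qpos": joint angles; "joint_vel": joint speeds; "effort": joint torques, N m; "ee_pos": TCP position; "orientation": TCP orientation; "wrist_force": force on the tool from outside, world axes, zero at the start; "moment": the same for the moment, N m; "finger_gap": finger opening in m; "gripper_force": force on a finger pad.
Only numpy, scipy, OpenCV 4.12 (cv2) and the standard library are available. Lean on these libraries where they do the work, as an engineer would, in place of code of your own. Each camera call takes 0.05 s, during which the arm holds its last target. There are 200 camera calls.

TASK

Bolt the wooden tool chest shut with the fingertips: turn the slotted disc on its lid by its posts until the slot lines up with the sliding bolt, then push the bolt by its lug through the disc and into the keeper until it is fully home. Do not lift the bolt, leave everything else where it is, and finish with the hand clear.

Things in the scene. Friction and masses are not known exactly. Their poses are not given: they have to be found in the camera images.
- chest: Flat dark wooden tool chest with a light lid, fixed to the bench: 220 mm (its x) by 340 mm (its y), lid top 60 mm above its origin, the centre of its underside. The lock on the lid lies along the chest's y axis at its x = 0: steel channel with the bolt, slotted disc (centre at chest y +65 mm), keeper. The bolt is pushed along the chest's +y.
- strap (a point): Middle of the end face, towards the lug, of the strap over the channel's front end; bolt runs under it. Strap: 40 mm long (chest y -13 to +27 mm), 36 mm wide, top 85 mm above the bench. The lug's front face meets this when the bolt is home. The channel: chest y -150 to +27 mm, 17 mm wide between rails 10 mm high, bed 66 mm above the bench.
- disc (a joint): Turn of the slotted brass disc about its vertical axis, rad, counter-clockwise positive from above. At 0 and at pi the slot lies along the chest's y axis, in line with the bolt; either will do. Stops at -0.35 and +3.49; starts between 0.7 and 2.44. It stays where it is left; turning takes about 0.06 N m (2.5 N at a post).
- disc_top (a point): Centre of the disc, level with the top of its two half-moons, 80 mm above the bench. The disc is 70 mm across; a straight slot 20 mm wide and 15 mm deep, mouths flared to 28 mm, runs right across it along this point's y axis. The point turns with the disc.
- post_a (a point): Middle of the top of one of the disc's two upright round finger posts: 12 mm diameter, rising 28 mm from the half-moon (80 to 108 mm above the bench), 24 mm from the disc's axis on the disc's +x side, at right angles to the slot. At joint value 0 the disc's axes are parallel to the chest's.
- post_b (a point): The same for the other post, on the disc's -x side.
- bolt: Loose steel bolt in the channel, about 240 g: bar 14 mm wide, 12 mm high, rounded nose. Origin: underside below the middle of its lug; nose 141 mm ahead along its +y (the chest's +y). Origin starts at chest y -116 to -131 mm, home is -20 mm. Slides with 1 to 3 N. The disc's rim blocks it unless the slot is in line within a few degrees.
- bolt_lug (a point): Middle of the back face of the upright lug at the bolt's tail, which is pushed; 92 mm above the bench. The lug is 26 mm wide, 14 mm thick along y and stands from 78 to 106 mm above the bench.
- keeper (a point): Middle of the mouth of the steel keeper box beyond the disc, facing it, 72 mm above the bench; box 22 mm long, 21 mm wide inside, top 85 mm above the bench. The bolt's nose ends 16 mm inside it.
- wax_jar: Bystander: small jar 40 mm across, 42 mm high, standing on the chest's lid beside the channel, on the far (+x) side. Origin at the centre of its underside.
- chisel: Bystander: hand tool like a screwdriver, 190 mm long, lying on the bench beyond the chest.
- reflector: Bystander: domed metal lamp reflector, 92 mm across, 46 mm high, on the bench by one end of the chest. Origin at the centre of its underside.
- offcut: Bystander: wooden block 75 by 45 by 30 mm, on the bench by one end of the chest. Origin at the centre of its underside.
Not all that is in view belongs to the job. Of the things that look like the bolt, the smallest one is meant.

How it is judged:
On the way, in this order (a step that is already met when the one before it is completed fails the run):
1. the slot is turned into line with the bolt (within 0.2 rad) (angle between the y axis of disc_top and the y axis of chest, either way round below 0.2 rad), for 0.1 s.
2. the bolt is pushed through the disc (y of bolt in the frame of chest above -0.041 m), for 0.05 s.
At the end, for the whole second after the job is handed in: The bolt lies in its channel and through the disc's slot, at rest, its lug within 6 mm of the strap (fully home in the keeper), and every bystander is within 15 mm of where it stood (y of bolt in the frame of chest between -0.026 and -0.014 m and x of bolt in the frame of chest between -0.006 and 0.006 m and z of bolt in the frame of chest below 0.072 m and angle between the y axis of bolt and the y axis of chest, either way round below 0.1 rad and angle between the y axis of disc_top and the y axis of chest, either way round below 0.2 rad and linear speed of bolt below 0.02 m/s and distance of each of wax_jar, chisel, reflector, offcut from where it was at the start of the episode below 0.015 m); the robot touches nothing.
It fails at once if the bolt is lifted more than 8 mm or tipped up out of its channel (z of bolt in the frame of chest above 0.074 m or angle between bolt's own z axis and vertical above 0.15 rad).
It fails at once if the wax jar is moved more than 15 mm (distance of wax_jar from where it was at the start of the episode above 0.015 m).
It fails at once if the chisel is moved more than 15 mm (distance of chisel from where it was at the start of the episode above 0.015 m).
It fails at once if the reflector is moved more than 15 mm (distance of reflector from where it was at the start of the episode above 0.015 m).
It fails at once if the offcut is moved more than 15 mm (distance of offcut from where it was at the start of the episode above 0.015 m).
It also fails if it takes over 58 s, if anything falls off the work surface, if the arm or the gripper's body presses on something with over 40 N, if the wrist force passes 120 N, or if a joint passes its speed limit or range.

## Working session

There is one attempt and no reset: what is moved stays moved. The work goes in short steps, Python scripts to look and compute and a tool call to move; the robot and the scene stay as the last step left them, time stands still between calls to the robot, and variables do not carry over. Pictures are saved under pics/ and viewed, at most 10 in all, crops included, and the job is handed in when it is done.

Besides the shell and the picture viewer there is one more tool, called after "Emit:" as name([rows], argument=value, ...), one row to a line, values as JSON. drive_tool: Moves the arm, as the interface text tells. Its arguments: {"type":"object","properties":{"steps":{"type":"array","items":{"type":"array","items":{"type":"number"}}},"grip":{"type":"number"}},"required":["steps"]}

```bash
mkdir -p pics; cat > h.py <<'E'
import numpy as np,cv2
from plant import robot,eyes,order
def cloud(s):
    f=200/np.tan(np.radians(s["vfov"])/2)
    h,w=s["range_z"].shape;v,u=np.mgrid[:h,:w];d=s["range_z"]
    P=np.stack([(u-s["cx"])/f*d,-(v-s["cy"])/f*d,-d],-1)
    return P@np.array(s["rotation"]).T+np.array(s["eye"])
E
python3 - <<'E'
from h import *
import pickle
for n in("top","side"):
    s=eyes.snapshot(n);pickle.dump(s,open(n+".pkl","wb"))
    cv2.imwrite(f"pics/{n}0.png",s["image"][:,:,::-1])
    print(n,s["vfov"],s["cx"],s["cy"],s["eye"],np.round(s["rotation"],3).tolist(),[k for k in s], (s["range_z"]>0).mean())
st=robot.state();print(st["ee_pos"],np.round(st["orientation"],3).tolist(),st["finger_gap"],robot.pinch_z,st["time"])
E
```

```text
top 52.76008746417674 316.1432463119932 202.96251799095384 [ 0.51244753 -0.02341918  1.31131189] [[-0.026, 0.995, -0.095], [-1.0, -0.026, 0.001], [-0.002, 0.095, 0.995]] ['image', 'range_z', 'vfov', 'cx', 'cy', 'eye', 'rotation'] 0.9959375
side 45.577266169039305 317.1950539764398 205.03665148149406 [ 0.16610196 -0.74135371  1.0015134 ] [[0.838, 0.391, -0.381], [-0.545, 0.619, -0.565], [0.015, 0.682, 0.732]] ['image', 'range_z', 'vfov', 'cx', 'cy', 'eye', 'rotation'] 0.99597265625
[0.17190186 0.62642748 0.22176887] [[-0.964, 0.265, -0.0], [0.265, 0.964, -0.001], [-0.0, -0.001, -1.0]] 0.0870071397258331 0.0187 0.1
```

View pics/top0.png

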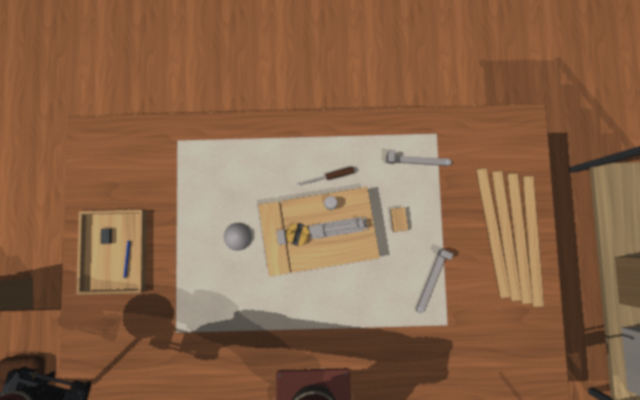

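View pics/side0.png

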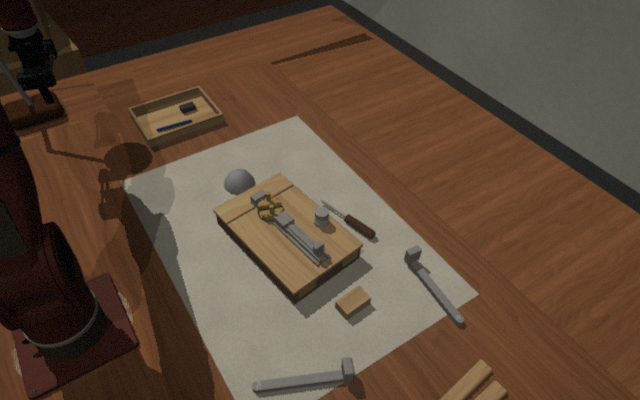

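The top view shows the chest at about (320,230), with the disc at (297,234), the strap at (320,228), the lug at (365,222), the keeper at (283,237) and the jar at (332,203). The loose bars at (420,160) and (435,280) are look-alikes. Next I'll measure these from the depth data.

```bash
python3 - <<'E'
from h import *
import pickle
for n in("top","side"):
    s=pickle.load(open(n+".pkl","rb"));P=cloud(s)
    X,Y,Z=P[...,0],P[...,1],P[...,2]
    roi=(X>.3)&(X<.75)&(Y>-.3)&(Y<.3)
    lid=roi&(Z>.05)&(Z<.07)
    k,lab,stt,c=cv2.connectedComponentsWithStats(lid.astype(np.uint8))
    i=1+np.argmax(stt[1:,4]);q=P[lab==i]
    r=cv2.minAreaRect((q[:,:2]*1000).astype(np.float32));print(n,"lid",r,np.median(q[:,2]))
    hi=(roi&(Z>.074)).astype(np.uint8)
    k,lab,stt,c=cv2.connectedComponentsWithStats(hi)
    for j in range(1,k):
        if stt[j,4]>5:
            q=P[lab==j];print(" blob",stt[j],q.mean(0).round(4),q[:,2].max().round(4))
    a=roi&(Z>.093)&(Z<.115)
    k,lab,stt,c=cv2.connectedComponentsWithStats(a.astype(np.uint8))
    for j in range(1,k):q=P[lab==j];print("  high",stt[j],q.mean(0).round(4),q[:,2].max().round(4))
s=pickle.load(open("top.pkl","rb"))
cv2.imwrite("pics/c.png",cv2.resize(s["image"][170:290,230:420,::-1],None,fx=4,fy=4,interpolation=cv2.INTER_CUBIC))
E
```

```text
top lid ((546.5606079101562, -29.485061645507812), (226.38104248046875, 346.3438720703125), 7.778062343597412) 0.05962693660780982
 blob [325 196  12  13 121] [ 0.6297 -0.0677  0.1106] 1.3113
 blob [309 218  58  20 463] [ 0.5528 -0.0784  0.0823] 0.11
 blob [287 223  10  20 131] [0.5436 0.0532 0.0921] 1.3113
 blob [299 224  10  21 132] [0.531  0.0146 0.1009] 1.3113
 blob [277 230   9  14 102] [0.5306 0.0842 0.0962] 1.3113
  high [325 196  12  12 117] [ 0.6311 -0.0681  0.1011] 0.1074
  high [358 219   6   9  44] [ 0.5638 -0.1564  0.1046] 0.11
  high [288 230   4   4  14] [0.5444 0.0572 0.1069] 0.111
  high [303 234   4   4  13] [0.5303 0.0125 0.1075] 0.1095
side lid ((547.3541259765625, -31.831924438476562), (229.50888061523438, 349.900634765625), 7.6866068840026855) 0.05905088656479157
 blob [ 250  190   74   71 1103] [ 0.5453 -0.033   0.0828] 0.1099
 blob [315 207  14  18 213] [ 0.6286 -0.0759  0.0946] 0.106
 blob [325 252   4   4   9] [ 0.5778 -0.1739  0.0763] 0.0785
  high [266 192   5   7  29] [0.5449 0.0535 0.1023] 0.1081
  high [270 205   4   7  28] [0.5297 0.0072 0.1025] 0.1099
  high [315 207  14  13 146] [ 0.6302 -0.0732  0.1003] 0.106
  high [313 242  11  10  76] [ 0.5621 -0.1614  0.1026] 0.1083
```

View pics/c.png

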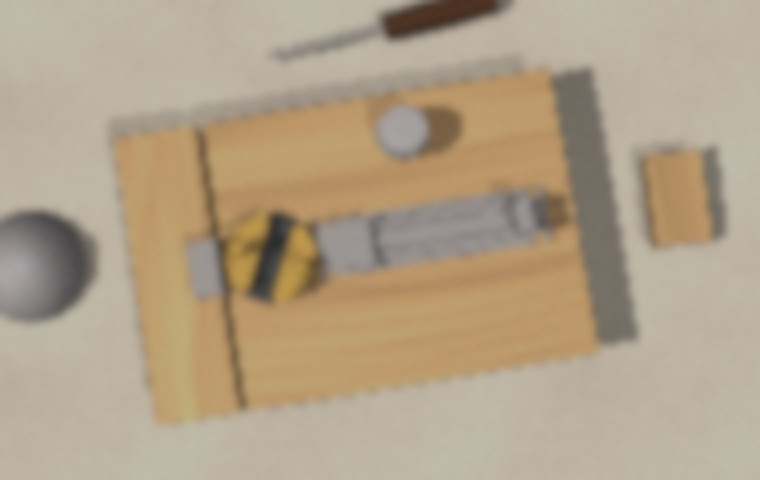

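Chest: yaw about 7.75°, centre about (0.547, -0.031). Posts: (0.5444, 0.0565) and (0.530, 0.011), so the joint is at about 1.13 rad. I'll turn the disc about 65° clockwise by holding both posts between the fingers. First I'll move above the disc.

Emit:
drive_tool([
  [-40, -37, 0, 0],
  [-40, -37, 0, 0],
  [-40, -37, 0, 0],
  [-40, -37, 0, 0],
  [-40, -37, 0, 0],
  [-40, -37, 0, 0],
  [-40, -37, 0, 0],
  [-40, -37, 0, 0],
  [-40, -37, 0, 0],
  [-40, -37, 0, 0],
  [-40, -37, 0, 0],
  [-40, -37, 0, 0],
], grip=1)

```text
time: 1.6
ee_pos: [0.5179, 0.0701, 0.2225]
orientation: [[-0.964, 0.264, 0.0], [0.264, 0.964, 0.0], [0.0, 0.0, -1.0]]
wrist_force: [0.6, 1.1, -0.5]
finger_gap: 0.0869
gripper_force: 0.0
```

Emit:
drive_tool([
  [-30, -30, 0, 2],
  [0, 0, 0, 0],
  [0, 0, 0, 0],
  [0, 0, 0, 0],
])

```text
time: 2.1
ee_pos: [0.5379, 0.0362, 0.2224]
orientation: [[-0.955, 0.296, -0.0], [0.296, 0.955, 0.0], [0.001, 0.0, -1.0]]
wrist_force: [0.1, 0.7, -0.9]
finger_gap: 0.0868
gripper_force: 0.0
```

```bash
python3 - <<'E'
from h import *
st=robot.state();print(st["time"],st["ee_pos"],np.round(st["orientation"],3).tolist(),np.round(st["qpos"],2))
for n in ("wrist","top","side"):
    s=eyes.snapshot(n);P=cloud(s);cv2.imwrite(f"pics/{n}1.png",s["image"][:,:,::-1])
    X,Y,Z=P[...,0],P[...,1],P[...,2]
    a=(X>.4)&(X<.75)&(Y>-.25)&(Y<.2)&(Z>.098)&(Z<.113)
    k,lab,stt,c=cv2.connectedComponentsWithStats(a.astype(np.uint8))
    for j in range(1,k):
        if stt[j,4]>5:
            q=P[lab==j];print(n,stt[j],q.mean(0).round(4),((q.min(0)+q.max(0))/2).round(4),q[:,2].max().round(4))
E
```

```text
2.1 [0.53789826 0.0362177  0.2224145 ] [[-0.955, 0.296, -0.0], [0.296, 0.955, 0.0], [0.001, 0.0, -1.0]] [-0.71  0.11  0.61  1.76 -0.07  1.29  1.19]
wrist [287 183  13  15 156] [0.5295 0.0127 0.1072] [0.5303 0.0121 0.1042] 0.1103
wrist [339 183  13  16 149] [0.5441 0.0578 0.1073] [0.545  0.0577 0.1041] 0.1101
wrist [234 296  35  21 617] [ 0.6349 -0.0691  0.1026] [ 0.6351 -0.0684  0.1022] 0.1045
top [325 196  12  12 105] [ 0.6308 -0.0676  0.1016] [ 0.6309 -0.0678  0.1028] 0.1076
top [358 219   6   9  42] [ 0.5639 -0.1567  0.1052] [ 0.5636 -0.156   0.1061] 0.1116
side [266 192   5   5  23] [0.5452 0.0531 0.105 ] [0.5456 0.053  0.1043] 0.11
side [270 205   4   6  22] [0.5301 0.0076 0.1047] [0.5307 0.008  0.1039] 0.1097
side [315 207  14  11 120] [ 0.6314 -0.0718  0.1011] [ 0.6315 -0.0717  0.1017] 0.1053
side [313 242  11   9  62] [ 0.5629 -0.161   0.1041] [ 0.5637 -0.16    0.1034] 0.1079
```

View pics/wrist1.png

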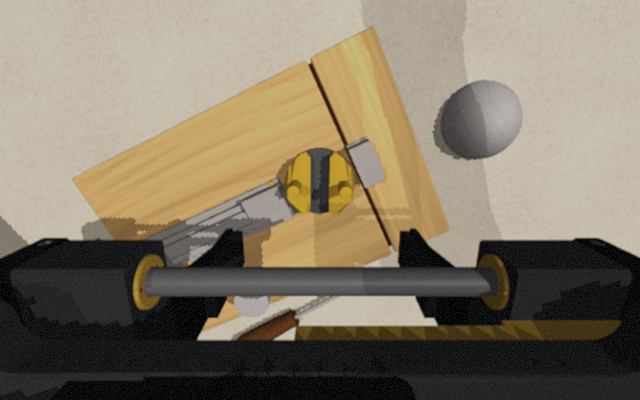

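The wrist view shows the disc at (320,182) with the posts at (293,190) and (346,190), level in the picture, so the fingers' closing line matches the posts. I'll correct by 2 mm, go down and close.

Emit:
drive_tool([
  [0, -2, 30, 0],
  [0, 0, 40, 0],
  [0, 0, 30, 0],
  [0, 0, 20, 0],
  [0, 0, 12, 0],
  [0, 0, 0, 0],
])

```text
time: 3.0
ee_pos: [0.5374, 0.033, 0.0902]
orientation: [[-0.955, 0.298, -0.001], [0.298, 0.955, -0.0], [0.001, -0.001, -1.0]]
wrist_force: [-0.0, -0.7, 0.5]
finger_gap: 0.0868
gripper_force: 0.0
```

Emit:
drive_tool([
  [0, 0, 0, 0],
  [0, 0, 0, 0],
  [0, 0, 0, 0],
  [0, 0, 0, 0],
  [0, 0, 0, 0],
  [0, 0, 0, 0],
], grip=-0.2)

```text
time: 3.75
ee_pos: [0.5385, 0.0345, 0.091]
orientation: [[-0.955, 0.297, 0.002], [0.297, 0.955, 0.002], [-0.001, 0.002, -1.0]]
wrist_force: [1.8, 4.9, 0.6]
finger_gap: 0.059
gripper_force: 30.0
```

Emit:
drive_tool([
  [0, 0, 0, 6],
  [0, 0, 0, 6],
  [0, 0, 0, 6],
  [0, 0, 0, 6],
  [0, 0, 0, 6],
  [0, 0, 0, 6],
  [0, 0, 0, 6],
  [0, 0, 0, 6],
  [0, 0, 0, 6],
  [0, 0, 0, 6],
  [0, 0, 0, 5],
  [0, 0, 0, 0],
])

```text
time: 5.25
ee_pos: [0.5381, 0.034, 0.091]
orientation: [[-0.135, 0.991, 0.0], [0.991, 0.135, 0.001], [0.001, 0.001, -1.0]]
wrist_force: [-0.6, 5.2, 5.2]
finger_gap: 0.0587
gripper_force: 30.0
```

Emit:
drive_tool([
  [0, 0, 0, 0],
  [0, 0, 0, 0],
  [0, 0, 0, 0],
  [0, 0, 0, 0],
], grip=1)

```text
time: 5.75
ee_pos: [0.5377, 0.0325, 0.0905]
orientation: [[-0.133, 0.991, -0.0], [0.991, 0.133, -0.0], [-0.0, -0.0, -1.0]]
wrist_force: [0.0, -1.0, 0.7]
finger_gap: 0.0853
gripper_force: 0.0
```

Emit:
drive_tool([
  [0, 0, -20, 0],
  [0, 0, -40, 0],
  [0, 0, -40, 0],
  [0, 0, -30, 0],
  [0, 0, 0, 0],
  [0, 0, 0, 0],
])

```text
time: 6.5
ee_pos: [0.5374, 0.0328, 0.2198]
orientation: [[-0.133, 0.991, -0.001], [0.991, 0.133, -0.0], [0.0, -0.001, -1.0]]
wrist_force: [-0.7, -0.2, -0.9]
finger_gap: 0.087
gripper_force: 0.0
```

```bash
cat > m.py <<'E'
from h import *
import sys
st=robot.state();print(st["time"],st["ee_pos"],np.round(st["orientation"],3).tolist(),np.round(st["qpos"],2))
for n in ("wrist","top","side"):
    s=eyes.snapshot(n);P=cloud(s);cv2.imwrite(f"pics/{n}{sys.argv[1]}.png",s["image"][:,:,::-1])
    X,Y,Z=P[...,0],P[...,1],P[...,2]
    a=(X>.4)&(X<.75)&(Y>-.25)&(Y<.2)&(Z>.098)&(Z<.113)
    k,lab,stt,c=cv2.connectedComponentsWithStats(a.astype(np.uint8))
    for j in range(1,k):
        if stt[j,4]>5:
            q=P[lab==j];print(n,stt[j],q.mean(0).round(4),((q.min(0)+q.max(0))/2).round(4),q[:,2].max().round(4))
E
python3 m.py 2
```

```text
6.5 [0.53738717 0.03284001 0.21983019] [[-0.133, 0.991, -0.001], [0.991, 0.133, -0.0], [0.0, -0.001, -1.0]] [-0.9   0.12  0.83  1.77 -0.09  1.29  0.09]
wrist [289 181  14  15 157] [0.5146 0.0334 0.1071] [0.5146 0.0326 0.1042] 0.1103
wrist [341 182  14  15 159] [0.5614 0.0393 0.1071] [0.5617 0.0383 0.1041] 0.1098
wrist [380 296  36  17 461] [ 0.6324 -0.0742  0.1027] [ 0.6316 -0.0746  0.1016] 0.1047
top [325 196  12  12 107] [ 0.6314 -0.0683  0.1015] [ 0.631  -0.0679  0.1038] 0.1094
top [359 219   5   9  41] [ 0.5636 -0.1569  0.1053] [ 0.5637 -0.1567  0.1049] 0.1107
side [275 194   5   6  23] [0.5612 0.0341 0.105 ] [0.5618 0.0351 0.1046] 0.1107
side [260 203   5   6  23] [0.513  0.0266 0.1047] [0.513  0.0283 0.1043] 0.1104
side [315 207  14  11 120] [ 0.6312 -0.0719  0.1011] [ 0.6321 -0.071   0.1018] 0.1052
side [313 242  11  10  61] [ 0.5629 -0.1607  0.1038] [ 0.5636 -0.161   0.1031] 0.1078
```

View pics/wrist2.png

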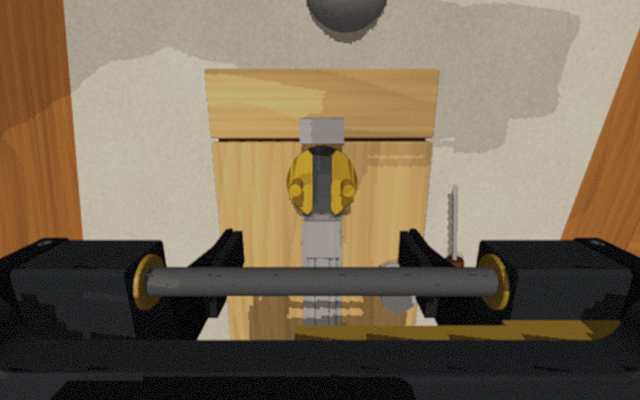

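The slot now points along the chest, with the posts at (296,188) and (348,189) square to the channel and about 0.5° off line. Next I'll move behind the lug with the fingers shut.

Emit:
drive_tool([
  [-45, 0, 0, 0],
  [-45, 0, 0, 0],
  [-45, 0, 0, 0],
  [-45, 0, 0, 0],
  [-44, 1, 0, 0],
  [0, 0, 0, 0],
  [0, 0, 0, 0],
  [0, 0, 0, 0],
], grip=-1)

```text
time: 7.65
ee_pos: [0.5687, -0.1876, 0.2202]
orientation: [[-0.135, 0.991, -0.001], [0.991, 0.135, 0.001], [0.001, -0.001, -1.0]]
wrist_force: [0.4, 0.0, 0.7]
finger_gap: 0.0154
gripper_force: 0.0
```

```bash
python3 m.py 3
```

```text
7.65 [ 0.56873131 -0.18755666  0.22016795] [[-0.135, 0.991, -0.001], [0.991, 0.135, 0.001], [0.001, -0.001, -1.0]] [-0.51  0.32  0.94  1.63 -0.26  1.32  0.61]
wrist [ 392   39   45   48 1647] [ 0.6313 -0.0684  0.1023] [ 0.6316 -0.0682  0.1017] 0.1052
wrist [306 149  29  17 479] [ 0.5644 -0.156   0.1058] [ 0.5645 -0.1563  0.1031] 0.1081
top [325 196  12  12 102] [ 0.6315 -0.0682  0.1015] [ 0.631  -0.0678  0.1019] 0.1058
top [358 219   6   9  43] [ 0.5637 -0.1566  0.1048] [ 0.5637 -0.1561  0.1044] 0.1103
top [295 224   3   4  12] [0.5611 0.0375 0.1077] [0.5611 0.0375 0.1078] 0.1118
top [297 240   4   4  13] [0.5137 0.0314 0.1076] [0.5134 0.031  0.1083] 0.1122
side [275 194   5   5  23] [0.5615 0.0342 0.1049] [0.562  0.0348 0.1038] 0.1085
side [260 203   5   6  24] [0.5134 0.0272 0.1037] [0.5135 0.0281 0.1052] 0.1121
side [316 208   5   5  19] [ 0.6278 -0.0615  0.1014] [ 0.628  -0.0613  0.1015] 0.1045
side [313 242  11   9  62] [ 0.5633 -0.1609  0.104 ] [ 0.5635 -0.1592  0.1036] 0.1091
```

View pics/wrist3.png

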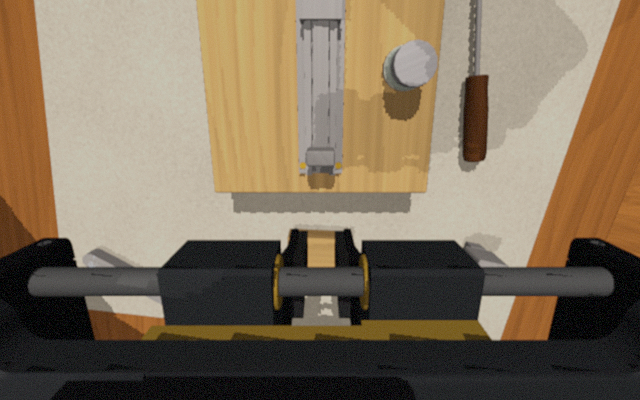

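The lug is at (320,157), centred on the fingers and about 14 mm ahead of them. I'll go down, then push.

Emit:
drive_tool([
  [0, 0, 30, 0],
  [0, 0, 40, 0],
  [0, 0, 35, 0],
  [0, 0, 20, 0],
  [0, 0, 12, 0],
  [0, 0, 0, 0],
  [0, 0, 0, 0],
])

```text
time: 8.68
ee_pos: [0.5693, -0.1894, 0.0847]
orientation: [[-0.133, 0.991, 0.002], [0.991, 0.133, -0.0], [-0.001, 0.002, -1.0]]
wrist_force: [0.3, -0.6, -0.0]
finger_gap: 0.0003
gripper_force: 0.0
```

Emit:
drive_tool([
  [5, 0, 0, 0],
  [5, 0, 0, 0],
  [5, 0, 0, 0],
  [5, 0, 0, 0],
  [5, 0, 0, 0],
  [5, 0, 0, 0],
  [5, 0, 0, 0],
  [5, 0, 0, 0],
  [5, 0, 0, 0],
  [0, 0, 0, 0],
])

```text
time: 9.93
ee_pos: [0.5624, -0.1434, 0.0833]
orientation: [[-0.134, 0.991, -0.001], [0.991, 0.134, 0.001], [0.001, -0.001, -1.0]]
wrist_force: [0.8, 0.5, 0.6]
finger_gap: 0.0006
gripper_force: 0.0
```

```bash
python3 m.py 4
```

```text
9.925 [ 0.56243877 -0.14336525  0.08332228] [[-0.134, 0.991, -0.001], [0.991, 0.134, 0.001], [0.001, -0.001, -1.0]] [-0.53  0.41  0.87  1.83 -0.36  1.06  0.61]
wrist [ 451   89   86   82 5370] [ 0.6307 -0.0677  0.1024] [ 0.6319 -0.0682  0.1015] 0.105
wrist [ 293  212   54   54 1918] [ 0.56   -0.1249  0.1059] [ 0.5597 -0.1291  0.1055] 0.113
top [325 196  12  12 104] [ 0.6315 -0.068   0.1019] [ 0.6311 -0.0678  0.1031] 0.1082
top [295 224   3   4  12] [0.5611 0.0375 0.1071] [0.5611 0.0374 0.1068] 0.1108
top [297 240   4   4  13] [0.5137 0.0314 0.1071] [0.5134 0.0311 0.106 ] 0.1096
side [275 194   5   6  23] [0.5613 0.0343 0.1048] [0.5619 0.034  0.1043] 0.1104
side [260 203   5   6  23] [0.5131 0.0268 0.1047] [0.5132 0.0284 0.1047] 0.1112
side [305 237   4   5  14] [ 0.5499 -0.1277  0.1034] [ 0.5503 -0.1279  0.1028] 0.1072
side [311 241  10   7  31] [ 0.5608 -0.154   0.1046] [ 0.5622 -0.1514  0.1056] 0.1128
```

Emit:
drive_tool([
  [5, 0, 0, 0],
  [5, 0, 0, 0],
  [5, 0, 0, 0],
  [5, 0, 0, 0],
  [5, 0, 0, 0],
  [5, 0, 0, 0],
  [5, 0, 0, 0],
  [5, 0, 0, 0],
  [5, 0, 0, 0],
  [5, 0, 0, 0],
  [5, 0, 0, 0],
  [0, 0, 0, 0],
])

```text
time: 11.58
ee_pos: [0.5553, -0.0892, 0.0836]
orientation: [[-0.134, 0.991, -0.0], [0.991, 0.134, 0.0], [0.0, 0.0, -1.0]]
wrist_force: [-0.8, 0.3, -0.6]
finger_gap: 0.0006
gripper_force: 0.0
```

Emit:
drive_tool([
  [4, 0, 0, 0],
  [4, 0, 0, 0],
  [4, 0, 0, 0],
  [0, 0, 0, 0],
  [0, 0, 0, 0],
])

```text
time: 12.2
ee_pos: [0.5536, -0.0777, 0.0835]
orientation: [[-0.133, 0.991, -0.0], [0.991, 0.133, 0.0], [0.0, -0.0, -1.0]]
wrist_force: [0.3, -0.2, -0.7]
finger_gap: 0.0005
gripper_force: 0.0
```

```bash
python3 m.py 5; python3 -c "
import cv2;a=cv2.imread('pics/wrist5.png');cv2.imwrite('pics/w5c.png',cv2.resize(a[60:300,200:440],None,fx=2.4,fy=2.4))"
```

```text
12.2 [ 0.55359066 -0.07768835  0.08347598] [[-0.133, 0.991, -0.0], [0.991, 0.133, 0.0], [0.0, -0.0, -1.0]] [-0.67  0.36  0.88  1.88 -0.32  1.04  0.47]
wrist [243   0  34  28 725] [0.5154 0.03   0.1069] [0.5145 0.0308 0.1041] 0.1102
wrist [362   0  34  29 764] [0.5614 0.036  0.1071] [0.5618 0.0364 0.1045] 0.1108
wrist [ 294  210   54   56 1955] [ 0.5514 -0.059   0.1059] [ 0.5514 -0.0634  0.1055] 0.113
wrist [ 439  227   72   39 2111] [ 0.6301 -0.0598  0.1023] [ 0.6314 -0.06    0.1012] 0.1044
top [295 224   3   4  12] [0.5611 0.0375 0.1074] [0.5611 0.0375 0.1073] 0.111
top [297 240   4   4  13] [0.5137 0.0314 0.107 ] [0.5134 0.031  0.1071] 0.1107
side [260 203   5   4  15] [0.5138 0.0285 0.1059] [0.514  0.0282 0.1056] 0.1106
side [316 207  13  11  96] [ 0.6328 -0.0741  0.1009] [ 0.6314 -0.0739  0.1014] 0.1046
side [288 221   3   3   6] [ 0.5416 -0.0598  0.1051] [ 0.5415 -0.0592  0.1051] 0.1068
side [292 224  12   8  43] [ 0.5526 -0.0869  0.1049] [ 0.5541 -0.0816  0.1055] 0.1129
```

View pics/w5c.png

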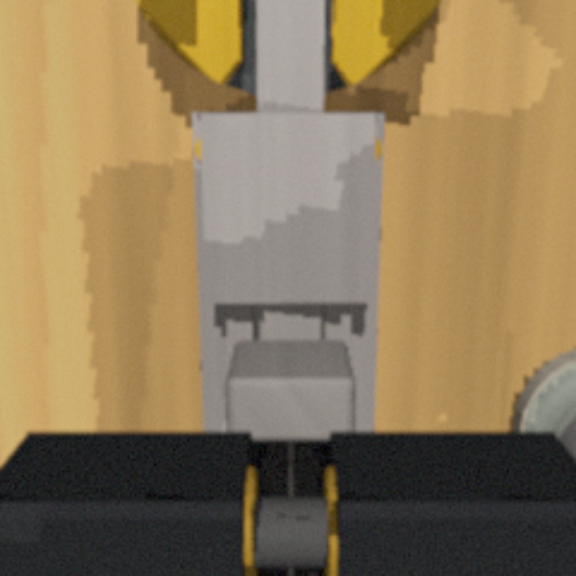

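The bolt is through the disc's slot (crop centre about (290,50)). The lug (290,390) is still short of the strap's edge (290,305). I'll measure that gap from depth.

```bash
cat > g.py <<'E'
from h import *
st=robot.state();R=np.array(st["orientation"]);p=np.array(st["ee_pos"])
s=eyes.snapshot("wrist");P=cloud(s);Q=(P-p)@R*1000;z=P[...,2]*1000
lat=abs(Q[...,1])<11
f=lambda m:np.percentile(Q[...,0][m],[1,5,50,95,99]).round(1)
print("lug",f(lat&(z>103)&(z<108.5)&(Q[...,0]>9)&(Q[...,0]<45)))
print("strap",f(lat&(z>82)&(z<88)&(Q[...,0]>20)&(Q[...,0]<90)))
for r in range(170,250,3):print(r,Q[r,312:328].mean(0).round(1)[0],z[r,312:328].mean().round(1),end=" | ")
print(p,st["wrist_force"])
E
python3 g.py
```

```text
lug [ 9.8 10.2 19.7 26.  26.4]
strap [26.  36.9 56.5 74.6 76.1]
170 44.1 85.2 | 173 42.6 85.6 | 176 41.0 85.6 | 179 39.4 85.6 | 182 40.2 95.6 | 185 37.1 89.2 | 188 32.6 78.3 | 191 31.0 78.7 | 194 29.2 78.4 | 197 27.4 78.3 | 200 25.7 78.3 | 203 26.3 85.6 | 206 26.1 90.4 | 209 26.2 95.4 | 212 26.1 99.9 | 215 26.1 104.2 | 218 25.3 106.0 | 221 23.8 106.1 | 224 22.4 106.5 | 227 20.9 106.5 | 230 23.0 115.2 | 233 17.9 106.6 | 236 16.3 106.5 | 239 14.7 106.5 | 242 12.9 106.1 | 245 10.1 103.3 | 248 10.1 106.6 | [ 0.55360381 -0.07796512  0.08348781] [-0.72656603 -0.2081236  -0.33976748]
```

Emit:
drive_tool([
  [3, 0, 0, 0],
  [3, 0, 0, 0],
  [3, 0, 0, 0],
  [0, 0, 0, 0],
  [0, 0, 0, 0],
])

```text
time: 13.02
ee_pos: [0.5524, -0.0687, 0.0835]
orientation: [[-0.134, 0.991, -0.0], [0.991, 0.134, 0.0], [0.0, -0.0, -1.0]]
wrist_force: [-0.0, 0.6, -0.1]
finger_gap: 0.0005
gripper_force: 0.0
```

```bash
python3 g.py
```

```text
lug [ 9.7 10.2 19.7 25.8 26.1]
strap [25.6 27.5 47.4 65.4 66.8]
170 44.2 85.5 | 173 42.6 85.6 | 176 43.2 95.4 | 179 41.7 95.5 | 182 37.8 85.5 | 185 36.1 85.4 | 188 34.5 85.5 | 191 32.9 85.5 | 194 31.2 85.3 | 197 29.5 85.4 | 200 27.9 85.4 | 203 28.9 94.0 | 206 25.9 89.5 | 209 25.8 94.2 | 212 25.9 99.0 | 215 25.9 103.5 | 218 25.4 106.2 | 221 24.0 106.6 | 224 22.6 106.8 | 227 21.0 106.7 | 230 19.6 106.9 | 233 18.1 107.0 | 236 16.5 107.1 | 239 14.8 106.6 | 242 13.2 106.6 | 245 10.1 103.3 | 248 10.0 106.5 | [ 0.55235921 -0.06868299  0.08345587] [-0.01466699  0.58880171 -0.12709817]
```

The gap is about 1–2 mm. One more millimetre, then back off and up.

Emit:
drive_tool([
  [1, 0, 0, 0],
  [0, 0, 0, 0],
  [-5, 0, 0, 0],
  [-15, 0, 0, 0],
  [-10, 0, 0, 0],
  [0, 0, -40, 0],
  [0, 0, -50, 0],
  [-20, 0, -40, 0],
  [-40, 0, 0, 0],
  [-30, 0, 0, 0],
  [0, 0, 0, 0],
  [0, 0, 0, 0],
])

```text
time: 14.58
ee_pos: [0.5682, -0.187, 0.2133]
orientation: [[-0.133, 0.991, -0.001], [0.991, 0.133, 0.0], [0.0, -0.001, -1.0]]
wrist_force: [-0.6, -0.3, -0.1]
finger_gap: 0.0006
gripper_force: 0.0
```

```bash
python3 m.py 6; python3 g.py|head -2;python3 - <<'E'
from h import *
s=eyes.snapshot("wrist");P=cloud(s);x=np.array([-.134,.991]);o=np.array([.5375,.0343])
c=((P[...,:2]-o)@x*1000+65);l=(P[...,:2]-o)@np.array([.991,.134])*1000;z=P[...,2]*1000
for a,b,n in((103,109,"lug"),(82,88,"strap")):
    m=(abs(l)<12)&(z>a)&(z<b)&(c<35)&(c>-100);print(n,np.percentile(c[m],[1,5,50,95,99]).round(1),np.median(l[m]))
E
python3 -c "
import cv2;cv2.imwrite('pics/t6c.png',cv2.resize(cv2.imread('pics/top6.png')[150:300,200:440],None,fx=3.3,fy=3.3))"
```

```text
14.575 [ 0.56820413 -0.18697872  0.2133092 ] [[-0.133, 0.991, -0.001], [0.991, 0.133, 0.0], [0.0, -0.001, -1.0]] [-0.52  0.33  0.96  1.65 -0.28  1.31  0.62]
wrist [304  11  34  23 735] [ 0.5504 -0.0504  0.1062] [ 0.5504 -0.0499  0.1036] 0.1091
wrist [ 394   38   47   49 1732] [ 0.6313 -0.0683  0.1024] [ 0.6318 -0.0684  0.1016] 0.1051
top [325 196  12  12 102] [ 0.6313 -0.0681  0.1017] [ 0.6311 -0.0678  0.1037] 0.109
top [295 224   3   4  12] [0.5611 0.0375 0.1063] [0.5611 0.0375 0.1064] 0.111
top [323 224   6  10  41] [ 0.5498 -0.0498  0.1054] [ 0.55   -0.0502  0.1055] 0.1107
top [297 240   4   4  13] [0.5137 0.0314 0.1071] [0.5134 0.0311 0.1074] 0.1113
side [275 194   5   6  23] [0.5619 0.0346 0.1042] [0.5618 0.0354 0.1046] 0.1101
side [260 203   5   5  22] [0.5134 0.0271 0.1047] [0.5133 0.0278 0.1037] 0.1088
side [316 209   6   7  27] [ 0.6239 -0.0664  0.1014] [ 0.6235 -0.0659  0.1018] 0.1051
side [285 216  11   9  58] [ 0.5481 -0.0541  0.1037] [ 0.5489 -0.0526  0.1041] 0.11
lug [-26.9 -26.5 -20.2 -13.7 -12.7] 0.35112080133414103
strap [-27.1 -27.   -3.8   0.6   1. ] -0.13972727796
[... 285 characters left out ...]
[m],[1,5,50,95,99]).round(1)
               ~~~~~~~~~~~~~^^^^^^^^^^^^^^^^^^^^^^^^^^^^
    return _quantile_unchecked(
        a, q, axis, out, overwrite_input, method, keepdims, weights)
    return _ureduce(a,
                    func=_quantile_ureduce_func,
    ...<5 lines>...
                    overwrite_input=overwrite_input,
                    method=method)
    r = func(a, **kwargs)
    result = _quantile(arr,
                       quantiles=q,
    ...<2 lines>...
                       out=out,
                       weights=wgt)
    slices_having_nans = np.isnan(arr[-1, ...])
                                  ~~~^^^^^^^^^
IndexError: index -1 is out of bounds for axis 0 with size 0
```

View pics/wrist6.png

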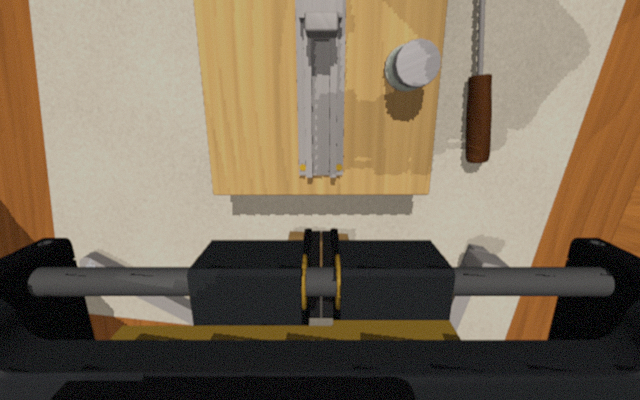

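The lug (320,23) sits against the strap with its centre at chest y of about -20 mm. The jar and chisel haven't moved, and the hand is clear.

```bash
python3 -c "
from plant import order;print(order.finish_job())"
```

```text
the job is handed in; nothing more can be done
None
```

The bolt is home: I turned the disc's slot into line and pushed the bolt through to chest y of about -20 mm. The hand is clear and the job is handed in; it gave no verdict.

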